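Set out motion-capture markers by size

ROBOT

A 6-joint arm with a two-finger parallel gripper is mounted at the origin on the work surface. World frame = base frame: x ahead of the robot, y to its left, z up, the work surface at z = 0. Lengths are in m, angles in degrees, forces in N, time in s.
With the tool pointing down it reaches from about 0.35 to 0.975 m from the base axis. Payload 4.9 kg.
Tool frame: the origin (TCP) lies on the mounting face of the last link; the fingertips stand 173 mm ahead of it and the grasp point (between the pads) lies 155 mm ahead of it (nose_length is the distance from the TCP to the fingertips, in m); z points along the fingers, y is the line along which they close (so a half turn about z gives the same grasp; the last joint's range is limited). The gripper opens to 85 mm and grips with 20 to 120 N. Pads are 22 mm wide; open, the fingers measure 114 mm over their backs; the gripper's body (76 mm by 85 mm) begins 54 mm behind the grasp point. The pads swing forward as they close: fully open they stand 13 mm farther back than shut.
Start: joints at [-78.724, 3.019, 92.412, -0, 84.569, -6.818], TCP at [0.194, -0.594, 0.405] pointing down, gripper open.
Joint ranges: [-172.51, 172.51], [-57.92, 126.97], [3.15, 148.05], [-58.71, 238.71], [5.1, 150.11], [-179.66, 179.66]. Speed limits (degrees/s): [147.25, 147.25, 180, 180, 180, 180].

INTERFACE

Orientations are given as [roll, pitch, yaw] about the fixed x, y, z axes, in that order (R = Rz(yaw) Ry(pitch) Rx(roll)).
In Python, from plant import * gives the robot as it stands. The module is installed in compiled form; this text tells all that it offers.
- The arm moves only by the tool drive_tool, never from a script. Its argument "rows" is a list that holds one entry, the list of rows, each a list of 5 numbers: the closure in counts, from 0 (fully open) to 255 (shut), then the shift along the tool's x, y, z in cm, then the turn about the tool's z in degrees. A call has 1 to 8 rows; each row shifts and turns the commanded pose from where the row before left it, along the tool's axes as they then stand; what a row does not reach is not made up. A row lasts 1/10 s, in which the tool goes at most 50 mm and 8.59 degrees, less where a joint would pass 70% of its speed; a pose out of reach is approached as far as the arm can. A call with a gripper value outside its range is refused whole. The fingers move at their own pace and stop on an object; "force" is the grip in N (left out, the last holds). Time passes only in rows, so rows that do not move let the fingers close. It gives the time, the measured TCP pose, the force, the opening and the grip force at its end, in the units of the state.
- sense(): the state, without advancing time (a new reading comes with each control period).
- snapshot(name): name is "scene" or "top" or "wrist"; returns a dict with "color" (480x640x3 uint8, red, green, blue), "K" (3x3 intrinsics, pixels), "R" (3x3) and "t" (3): a world point X has camera coordinates R X + t. Camera axes: x right, y down, z forward; pixel columns grow to the right and rows downward; lengths in m; the calibration is good to about 2 mm. The wrist camera is an equidistant fisheye: a pixel r from the principal point sees the ray r / f radians off the axis. A picture is of the moment at which its call begins. There is no depth.
- close_job(): hands the job in; it is judged then, once.
Trained networks look in a picture, given as the dict that the camera call returned (one of the last four; its "shot" number tells which), for a name from the list of things; names that differ only in an ending like _2 or _b are one class to them, and where a whole thing is asked for, a point or a joint stands for the part that bears it (a point fixed in the world has none). Each returns a list of dicts, best first, with "conf" (0 to 1); they miss things now and then, are a little off and sometimes report something else, mostly with a low value. They report only what shows in the picture. A call takes as long as a camera call.
- search_frame(picture, name): "rect" ([centre column, centre row, width, height] in pixels, round what is visible of it).
- landmark_of(picture, name): "pixel" ([row, column] in pixels: a listed point, or the origin of a listed thing).
The state is a dict: "clock": time; "joint_positions": joint angles; "joint_vel": joint speeds; "effort": joint torques, N m; "eef_pos": TCP position; "tcp_rot": TCP orientation; "force": force on the tool from outside, world axes, zero at the start; "wrist_torque": the same for the moment, N m; "opening": opening from 0.0 (shut) to 1.0 (fully open); "gripper_force": force on a finger pad.
Only numpy, scipy, OpenCV 4.12 (cv2) and the standard library are available. Lean on these libraries where they do the work, as an engineer would, in place of code of your own. Each camera call takes 0.05 s, during which the arm holds its last target. There are 200 camera calls.

TASK

Set the four grey motion-capture markers out in order of size on the board: one upright in the middle of each white pad, the smallest next to the red tab, growing pad by pad to the largest next to the green tab. Knock none of them over on the way, and let go of them all at the end.

Things in the scene. Friction and masses are not known exactly. Their poses are not given: they have to be found in the camera images.
- marker_20: motion-capture marker, the smallest of the four: a rigid matt grey ball of 20 mm diameter on a 10 mm black stem over a round black foot (34 mm diameter, 6 mm high). Loose, 20 to 70 g. Origin: centre of the foot's underside, z up; the ball's centre is 32 mm above it on all four, so a grip across the ball at that height clears the foot. Round about z, yaw means nothing. It starts upright on the bare table, in the half nearer the robot
- marker_28: motion-capture marker, the second smallest of the four: a rigid matt grey ball of 28 mm diameter on a 10 mm black stem over a round black foot (34 mm diameter, 6 mm high). Loose, 20 to 70 g. Origin: centre of the foot's underside, z up; the ball's centre is 32 mm above it on all four, so a grip across the ball at that height clears the foot. Round about z, yaw means nothing. It starts upright on the bare table, in the half nearer the robot
- marker_36: motion-capture marker, the second largest of the four: a rigid matt grey ball of 36 mm diameter on a 10 mm black stem over a round black foot (34 mm diameter, 6 mm high). Loose, 20 to 70 g. Origin: centre of the foot's underside, z up; the ball's centre is 32 mm above it on all four, so a grip across the ball at that height clears the foot. Round about z, yaw means nothing. It starts upright on the bare table, in the half nearer the robot
- marker_44: motion-capture marker, the largest of the four: a rigid matt grey ball of 44 mm diameter on a 10 mm black stem over a round black foot (34 mm diameter, 6 mm high). Loose, 20 to 70 g. Origin: centre of the foot's underside, z up; the ball's centre is 32 mm above it on all four, so a grip across the ball at that height clears the foot. Round about z, yaw means nothing. It starts upright on the bare table, in the half nearer the robot
- pad_a: square white pad, 50 x 50 x 2 mm, fixed flat on the grey board (80 x 356 x 8 mm). One of four alike in a straight row about 74 mm apart; which letter is where in the row changes. Origin: centre of its underside, 8 mm above the table; its top is 10 mm above the table. Its y axis runs along the row, x across it
- pad_b: square white pad, 50 x 50 x 2 mm, fixed flat on the grey board (80 x 356 x 8 mm). One of four alike in a straight row about 74 mm apart; which letter is where in the row changes. Origin: centre of its underside, 8 mm above the table; its top is 10 mm above the table. Its y axis runs along the row, x across it
- pad_c: square white pad, 50 x 50 x 2 mm, fixed flat on the grey board (80 x 356 x 8 mm). One of four alike in a straight row about 74 mm apart; which letter is where in the row changes. Origin: centre of its underside, 8 mm above the table; its top is 10 mm above the table. Its y axis runs along the row, x across it
- pad_d: square white pad, 50 x 50 x 2 mm, fixed flat on the grey board (80 x 356 x 8 mm). One of four alike in a straight row about 74 mm apart; which letter is where in the row changes. Origin: centre of its underside, 8 mm above the table; its top is 10 mm above the table. Its y axis runs along the row, x across it
- tab_red: red plastic tab, 50 x 18 x 6 mm, fixed on the board in line with the pads at one end of the row, about 49 mm from the nearest pad's centre; either end. Origin: centre of its underside, 8 mm above the table
- tab_green: green plastic tab, same size, fixed at the other end of the row. Origin: centre of its underside

How it is judged (in metres and radians):
At the end, for the whole second after the job is handed in: Each marker stands upright (within 0.12 rad) and at rest on a pad, its foot's centre within 12 mm of the pad's centre and its foot at pad height (within 4 mm); counted from the red tab the pads hold the 20, 28, 36 and 44 mm marker ((horizontal distance between marker_20 and pad_a below 0.012 m or horizontal distance between marker_20 and pad_b below 0.012 m or horizontal distance between marker_20 and pad_c below 0.012 m or horizontal distance between marker_20 and pad_d below 0.012 m) and horizontal distance between marker_20 and tab_red between 0 and 0.086 m and height (world z) of marker_20 between 0.006 and 0.014 m and angle between each of marker_20, marker_28, marker_36, marker_44's own z axis and vertical below 0.12 rad and linear speed of each of marker_20, marker_28, marker_36, marker_44 below 0.02 m/s and angular speed of each of marker_20, marker_28, marker_36, marker_44 below 0.3 rad/s and (horizontal distance between marker_28 and pad_a below 0.012 m or horizontal distance between marker_28 and pad_b below 0.012 m or horizontal distance between marker_28 and pad_c below 0.012 m or horizontal distance between marker_28 and pad_d below 0.012 m) and horizontal distance between marker_28 and tab_red between 0.086 and 0.16 m and height (world z) of marker_28 between 0.006 and 0.014 m and (horizontal distance between marker_36 and pad_a below 0.012 m or horizontal distance between marker_36 and pad_b below 0.012 m or horizontal distance between marker_36 and pad_c below 0.012 m or horizontal distance between marker_36 and pad_d below 0.012 m) and horizontal distance between marker_36 and tab_red between 0.16 and 0.234 m and height (world z) of marker_36 between 0.006 and 0.014 m and (horizontal distance between marker_44 and pad_a below 0.012 m or horizontal distance between marker_44 and pad_b below 0.012 m or horizontal distance between marker_44 and pad_c below 0.012 m or horizontal distance between marker_44 and pad_d below 0.012 m) and horizontal distance between marker_44 and tab_red between 0.234 and 0.31 m and height (world z) of marker_44 between 0.006 and 0.014 m); the robot touches nothing.
It fails at once if a marker is knocked over (tilted by more than 1 rad) (angle between any of marker_20, marker_28, marker_36, marker_44's own z axis and vertical above 1 rad).
It also fails if it takes over 85 s, if anything falls off the work surface, if the arm or the gripper's body presses on something with over 40 N, if the wrist force passes 120 N, or if a joint passes its speed limit or range.

## Working session

There is one attempt and no reset: what is moved stays moved. The work goes in short steps, Python scripts to look and compute and a tool call to move; the robot and the scene stay as the last step left them, time stands still between calls to the robot, and variables do not carry over. Pictures are saved under pics/ and viewed, at most 14 in all, crops included, and the job is handed in when it is done.

Besides the shell and the picture viewer there is one more tool, called after "Call:" by a JSON object that holds its "api" and its "payload". drive_tool: Moves the arm, as the interface text tells. Its arguments: {"type":"object","properties":{"rows":{"type":"array"},"force":{"type":"number"}},"required":["rows"]}

```bash
mkdir -p pics
cat > h.py <<'E'
from plant import *
import numpy as np, cv2
def ray(p,u,v,fish=False):
    K=p["K"];R=np.array(p["R"]);t=np.array(p["t"])
    x=(u-K[0][2])/K[0][0];y=(v-K[1][2])/K[1][1]
    if fish:
        r=np.hypot(x,y);d=np.array([x/r*np.sin(r),y/r*np.sin(r),np.cos(r)]) if r>1e-9 else np.array([0,0,1.])
    else: d=np.array([x,y,1.])
    return -R.T@t, R.T@d
def at(p,u,v,z,fish=False):
    c,d=ray(p,u,v,fish); return c+d*(z-c[2])/d[2]
def save(p,n): cv2.imwrite("pics/"+n,p["color"][:,:,::-1])
E
python3 - <<'E'
from h import *
s=sense();print(s)
for n in("top","scene"):
    p=snapshot(n);save(p,n+"0.png");print(n,-np.array(p["R"]).T@p["t"])
    for o,z in [("marker_20",0),("marker_28",0),("marker_36",0),("marker_44",0),("pad_a",.008),("tab_red",.008),("tab_green",.008)]:
        for q in landmark_of(p,o)[:5]:
            r,c=q["pixel"];print(o,round(q["conf"],2),round(r),round(c),at(p,c,r,z).round(4)[:2])
E
```

```text
{'clock': 0.0, 'joint_positions': array([-7.87258629e+01,  3.05684148e+00,  9.24924862e+01,  1.13806401e-03,
        8.45676071e+01, -6.81841751e+00]), 'joint_vel': array([ 0.07348205, -0.05635147,  0.09822475, -0.06651451,  0.02462636,
        0.03069234]), 'effort': array([-1.60863412e-03, -3.93684340e+01, -3.70178175e+01, -3.13030005e-04,
        6.93973299e-03,  1.48626276e-05]), 'eef_pos': array([ 0.19404281, -0.59383222,  0.40346305]), 'tcp_rot': array([-1.79884027e+02, -1.50075763e-02,  1.80924305e+01]), 'force': array([ 0.88848283, -0.21753323,  0.93726064]), 'wrist_torque': array([-0.00338493, -0.01903886,  0.01105383]), 'gripper_force': 0.0, 'opening': 1.0021103085834195}
top [0.49749006 0.01025213 0.86421635]
marker_20 0.94 321 376 [ 0.4572 -0.0917]
marker_20 0.91 306 473 [ 0.4783 -0.2298]
marker_20 0.88 336 264 [0.4364 0.0665]
marker_20 0.57 340 157 [0.432  0.2168]
marker_28 0.94 321 376 [ 0.4572 -0.0917]
marker_28 0.91 306 473 [ 0.4783 -0.2298]
marker_28 0.88 336 264 [0.4364 0.0665]
marker_28 0.57 340 157 [0.432  0.2168]
marker_36 0.94 321 376 [ 0.4572 -0.0917]
marker_36
[... 723 characters left out ...]
642]
marker_28 0.81 324 470 [0.4351 0.2165]
marker_28 0.8 161 286 [ 0.4791 -0.2145]
marker_28 0.77 200 332 [ 0.4631 -0.09  ]
marker_28 0.57 252 404 [0.4318 0.0642]
marker_36 0.81 324 470 [0.4351 0.2165]
marker_36 0.8 161 286 [ 0.4791 -0.2145]
marker_36 0.77 200 332 [ 0.4631 -0.09  ]
marker_36 0.57 252 404 [0.4318 0.0642]
marker_44 0.81 324 470 [0.4351 0.2165]
marker_44 0.8 161 286 [ 0.4791 -0.2145]
marker_44 0.77 200 332 [ 0.4631 -0.09  ]
marker_44 0.57 252 404 [0.4318 0.0642]
pad_a 0.85 253 251 [ 0.6348 -0.0486]
pad_a 0.6 318 314 [0.6152 0.1023]
pad_a 0.59 288 280 [0.6305 0.0335]
pad_a 0.56 352 354 [0.5992 0.1757]
tab_red 0.67 236 238 [ 0.6356 -0.0882]
tab_green 0.88 383 378 [0.5987 0.2281]
```

View pics/top0.png

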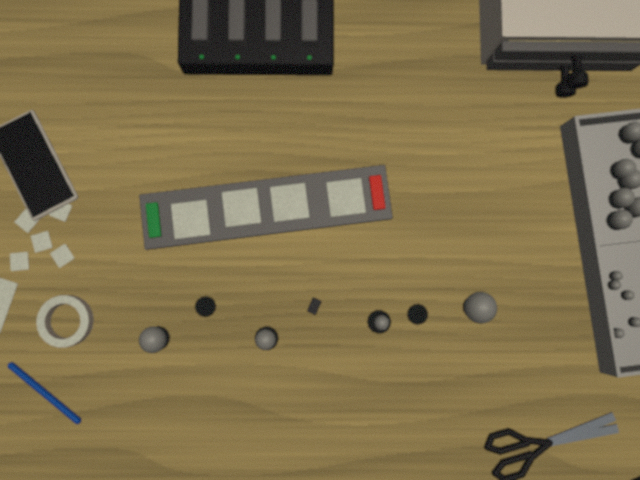

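View pics/scene0.png

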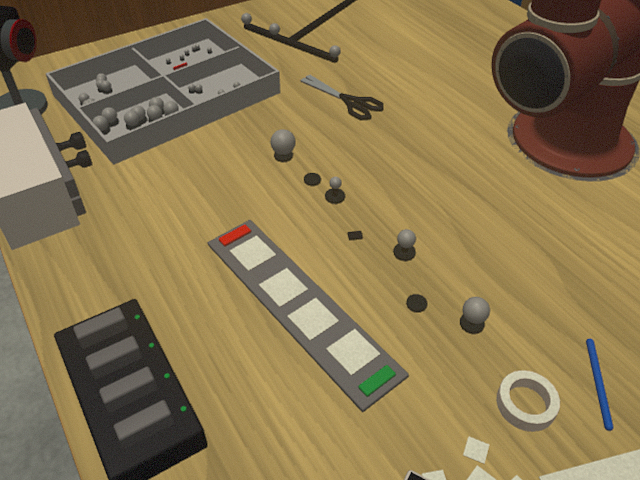

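Run:
```python
from h import *
from scipy.optimize import least_squares
C={}
M={'top':{20:(379,322),28:(265,338),36:(153,339),44:(480,307)},'scene':{20:(335,183),28:(406,238),36:(476,310),44:(283,141)}}
G={'top':{1:(345,197),2:(290,202),3:(241,208),4:(190,219)},'scene':{1:(252,252),2:(284,287),3:(313,318),4:(354,351)}}
for n in("top","scene"):
    p=snapshot(n);im=p["color"];hsv=cv2.cvtColor(im,cv2.COLOR_RGB2HSV)
    for k,(u,v) in M[n].items():
        w=30;m=((hsv[...,1]<70)&(hsv[...,2]>75)).astype(np.uint8)[v-w:v+w,u-w:u+w]
        _,L,S,c=cv2.connectedComponentsWithStats(m);i=L[w,w] or L[w-3,w] or L[w-6,w]
        if not i: print("none",n,k);continue
        cn=cv2.findContours((L==i).astype(np.uint8),0,2)[0][0];(a,b),r=cv2.minEnclosingCircle(cn)
        X=at(p,a+u-w,b+v-w,.032);dist=np.linalg.norm(X-ray(p,0,0)[0]);print(n,k,X.round(4)[:2],"px",round(a+u-w,1),round(b+v-w,1),"diam mm",(2*r+1)/p["K"][0][0]*dist*1000)
    m=((hsv[...,1]<60)&(hsv[...,2]>160)).astype(np.uint8)
    _,L,S,c=cv2.connectedComponentsWithStats(m)
    for k,(u,v) in G[n].items():
        i=L[v,u];r=cv2.minAreaRect(cv2.findContours((L==i).astype(np.uint8),0,2)[0][0]);print(n,"pad",k,at(p,*c[i],.010).round(4)[:2],at(p,*r[0],.010).round(4)[:2],S[i][4])
    for nm,m in(("red",(hsv[...,1]>150)&((hsv[...,0]<6)|(hsv[...,0]>174))),("green",(hsv[...,1]>100)&(hsv[...,0]>45)&(hsv[...,0]<85))):
        _,L,S,c=cv2.connectedComponentsWithStats(m.astype(np.uint8))
        for i in range(1,len(S)):
            if S[i][4]>150: print(n,nm,at(p,*c[i],.014).round(4)[:2],S[i][4])
```

```text
top 20 [ 0.4572 -0.0952] px 381.5 322.1 diam mm 20.369477375018814
top 28 [0.4337 0.0644] px 264.5 339.8 diam mm 28.772826161329185
top 36 [0.4348 0.2171] px 151.5 339.3 diam mm 38.589607570748626
top 44 [ 0.4776 -0.2324] px 481.0 306.9 diam mm 46.53330246880905
top pad 1 [ 0.6333 -0.0486] [ 0.6334 -0.0487] 1099
top pad 2 [0.6263 0.0321] [0.6263 0.0322] 1106
top pad 3 [0.6188 0.1007] [0.6187 0.1007] 1115
top pad 4 [0.6015 0.1724] [0.6014 0.1725] 1130
top red [ 0.6402 -0.0928] 392
top green [0.6001 0.2237] 418
scene 20 [ 0.4568 -0.0935] px 334.8 182.5 diam mm 20.79694646062252
scene 28 [0.4332 0.0647] px 406.2 238.1 diam mm 28.624046104422764
scene 36 [0.4337 0.2173] px 475.7 309.6 diam mm 38.75868523894808
scene 44 [ 0.4764 -0.2308] px 282.5 141.3 diam mm 44.724043433235366
scene pad 1 [ 0.6332 -0.0464] [ 0.6328 -0.0469] 845
scene pad 2 [0.6262 0.034 ] [0.6255 0.0335] 980
scene pad 3 [0.6184 0.1027] [0.6178 0.1024] 1124
scene pad 4 [0.6011 0.1744] [0.6011 0.1745] 1274
scene red [ 0.7758 -0.8909] 262
scene red [ 0.6414 -0.0898] 278
scene green [0.6009 0.2267] 504
```

Call:
{"api": "drive_tool", "payload": {"rows": [[[0,0,0,0,-8.5],[0,0,0,0,-8.5],[0,0,0,0,-8.5],[0,0,0,0,-8.5],[0,0,0,0,-8.5],[0,0,0,0,-8.5],[0,0,0,0,-8.5],[0,0,0,0,-8.5]]], "force": 30}}

```text
clock: 1.7
eef_pos: [0.1941, -0.5941, 0.4047]
tcp_rot: [-180.0, -0.0, 86.4]
force: [-0.2, -0.6, -0.3]
opening: 1.003
gripper_force: 0.0
```

Call:
{"api": "drive_tool", "payload": {"rows": [[[0,0,0,0,-3.9],[0,4,3,0,0],[0,4,3,0,0],[0,4,3,0,0],[0,4,3,0,0],[0,4,3,0,0],[0,4,3,0,0],[0,0,0,0,0]]]}}

```text
clock: 2.5
eef_pos: [0.3766, -0.3502, 0.4049]
tcp_rot: [179.9, -0.1, 90.4]
force: [-0.5, -1.3, -0.0]
opening: 1.002
gripper_force: 0.0
```

Call:
{"api": "drive_tool", "payload": {"rows": [[[0,3,2.5,0,0],[0,3,2.5,0,0],[0,3,2.5,1,0],[0,2.8,2.5,2,0],[0,0,0,4,0],[0,0,0,4,0],[0,0,0,0,0],[0,0,0,0,0]]]}}

```text
clock: 3.3
eef_pos: [0.474, -0.2366, 0.2947]
tcp_rot: [-179.9, -0.0, 90.0]
force: [-0.1, 0.6, 0.1]
opening: 0.997
gripper_force: 0.0
```

Run:
```python
from h import *
s=sense();print(s["eef_pos"],s["tcp_rot"],s["joint_positions"])
p=snapshot("wrist");save(p,"w1.png")
for q in landmark_of(p,"marker_44")[:4]:
    r,c=q["pixel"];print(q["conf"],r,c,at(p,c,r,0,True))
```

```text
[ 0.47395491 -0.23659201  0.29474619] [-1.79934858e+02 -3.55838409e-02  8.99613462e+01] [-3.45782654e+01 -4.61220948e+00  1.10824135e+02 -7.93503836e-03
  7.38619098e+01 -3.45374214e+01]
0.81 221.4 316.9 [ 0.47572623 -0.23127785  0.        ]
0.7 32.3 289.5 [ 0.45656609 -0.09425402  0.        ]
```

View pics/w1.png

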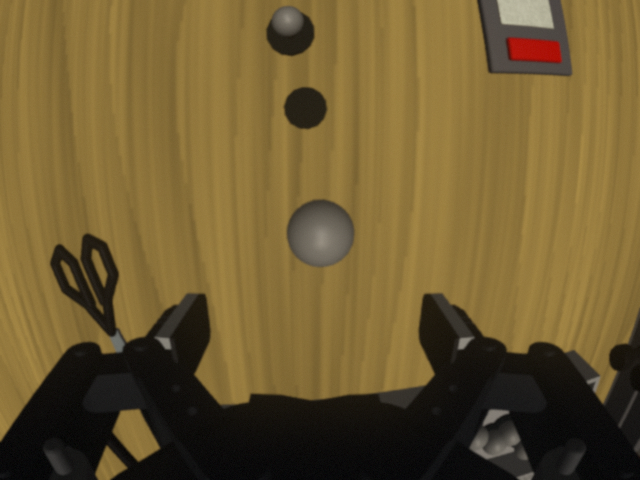

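The wrist view shows the 44 mm ball at (col 320, row 233), centred between the open fingers, which agrees with the fixed cameras. The 20 mm marker is at (290, 30) and the red tab at (535, 50).

Call:
{"api": "drive_tool", "payload": {"rows": [[[0,0.5,0.2,3,0],[0,0,0,3,0],[0,0,0,3,0],[0,0,0,2.3,0],[0,0,0,0,0],[0,0,0,0,0],[255,0,0,0,0],[255,0,0,0,0]]], "force": 30}}

```text
clock: 4.2
eef_pos: [0.4771, -0.2319, 0.1841]
tcp_rot: [179.8, 0.1, 90.0]
force: [0.2, -1.1, -0.3]
opening: 0.689
gripper_force: 0.0
```

Call:
{"api": "drive_tool", "payload": {"rows": [[[255,0,0,0,0],[255,0,0,0,0],[255,0,0,0,0],[255,0,0,0,0],[255,0,0,0,0],[255,0,0,0,0],[255,0,0,0,0],[255,0,0,0,0]]]}}

```text
clock: 5.0
eef_pos: [0.4768, -0.2315, 0.1834]
tcp_rot: [179.9, 0.1, 90.0]
force: [-2.1, 0.3, 6.3]
opening: 0.496
gripper_force: 29.9
```

Call:
{"api": "drive_tool", "payload": {"rows": [[[255,0,0,-2,0],[255,0,0,-4,0],[255,0,0,-4,0],[255,2,1,0,0],[255,4,1.5,0,0],[255,4,1.5,0,0],[255,4,1.5,0,0],[255,4,1.5,0,0]]]}}

```text
clock: 5.8
eef_pos: [0.5464, -0.0495, 0.2819]
tcp_rot: [180.0, 0.0, 90.0]
force: [0.5, 0.6, -0.2]
opening: 0.492
gripper_force: 30.7
```

Call:
{"api": "drive_tool", "payload": {"rows": [[[255,4,1.5,0,0],[255,4,1.5,0,0],[255,4,1.4,0,0],[255,4,1,0,0],[255,4,0,0,0],[255,2.5,0,0,0],[255,0,0,0,0],[255,0,0,0,0]]]}}

```text
clock: 6.6
eef_pos: [0.6, 0.1742, 0.2815]
tcp_rot: [-180.0, 0.0, 90.1]
force: [0.7, 0.4, -0.8]
opening: 0.501
gripper_force: 30.7
```

Run:
```python
from h import *
s=sense();print(s["clock"],s["eef_pos"],s["tcp_rot"],s["opening"],s["gripper_force"])
p=snapshot("wrist");save(p,"w2.png")
for q in landmark_of(p,"pad_a")[:4]:
    r,c=q["pixel"];print(q["conf"],r,c,at(p,c,r,0.008,True))
for q in landmark_of(p,"marker_44")[:2]:
    r,c=q["pixel"];print(q["conf"],r,c,at(p,c,r,s["eef_pos"][2]-.182,True))
```

```text
6.6 [0.59997672 0.17417363 0.28153199] [-1.79980506e+02  3.43025292e-02  9.00664257e+01] 0.5008625436456431 30.721904039382935
0.87 236.4 317.2 [0.60207789 0.17391302 0.008     ]
0.69 397.0 344.7 [0.62570441 0.03446918 0.008     ]
0.73 350.5 128.4 [0.50181898 0.13717923 0.09953199]
0.65 290.3 311.0 [0.59870017 0.1754377  0.09953199]
```

View pics/w2.png

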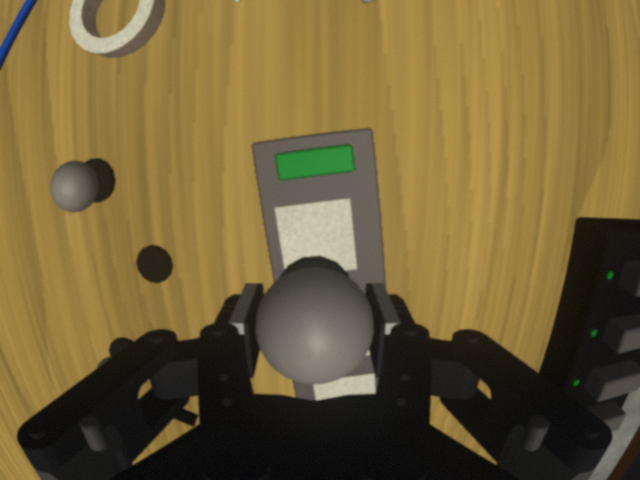

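The 44 mm marker is held at (315, 325). Pad 4, by the green tab, is below it at (317, 236) and in line. Next I lower and release.

Call:
{"api": "drive_tool", "payload": {"rows": [[[255,0,0.1,2,0],[255,0,0,3,0],[255,0,0,2,0],[255,0,0,1,0],[255,0,0,0.4,0],[255,0,0,0.3,0],[255,0,0,0,0],[255,0,0,0,0]]]}}

```text
clock: 7.55
eef_pos: [0.6018, 0.1739, 0.196]
tcp_rot: [179.9, -0.0, 90.0]
force: [0.7, 0.4, -0.5]
opening: 0.497
gripper_force: 30.7
```

Call:
{"api": "drive_tool", "payload": {"rows": [[[255,0,0,0.15,0],[255,0,0,0.1,0],[255,0,0,0,0],[255,0,0,0,0]]]}}

```text
clock: 7.95
eef_pos: [0.6016, 0.1741, 0.1935]
tcp_rot: [179.9, -0.0, 90.0]
force: [-2.5, -0.1, 5.8]
opening: 0.495
gripper_force: 31.0
```

Call:
{"api": "drive_tool", "payload": {"rows": [[[100,0,0,0,0],[60,0,0,0,0],[0,0,0,0,0],[0,0,0,0,0],[0,0,0,0,0],[0,0,0,-2,0],[0,0,0,-4,0],[0,0,0,-4,0]]]}}

```text
clock: 8.75
eef_pos: [0.6007, 0.1738, 0.292]
tcp_rot: [-179.8, 0.0, 90.0]
force: [0.8, 0.3, 0.0]
opening: 0.998
gripper_force: 0.0
```

Call:
{"api": "drive_tool", "payload": {"rows": [[[0,0.8,-3,0,0],[0,0.9,-3.5,0,0],[0,0.9,-3.5,0,0],[0,0.9,-3.5,0,0],[0,0.8,-3.2,0,0],[0,0,0,0,0],[0,0,0,0,0]]]}}

```text
clock: 9.45
eef_pos: [0.4339, 0.217, 0.2924]
tcp_rot: [179.9, -0.0, 90.0]
force: [1.1, -0.5, 0.8]
opening: 1.0
gripper_force: 0.0
```

Run:
```python
from h import *
s=sense();print(s["clock"],s["eef_pos"],s["tcp_rot"],s["opening"],s["gripper_force"])
p=snapshot("wrist");save(p,"w3.png")
for q in landmark_of(p,"marker_36")[:4]:
    r,c=q["pixel"];print(q["conf"],r,c,at(p,c,r,0,True),at(p,c,r,0.01,True))
```

```text
9.45 [0.43394479 0.21704841 0.29240702] [ 1.79936929e+02 -6.92026480e-03  9.00449728e+01] 1.0004233158699434 0.0
0.97 392.0 312.5 [0.43308945 0.0677109  0.        ] [0.43313079 0.07609763 0.01      ]
0.96 284.0 519.1 [0.60954833 0.16934006 0.        ] [0.60281794 0.1738267  0.01      ]
0.7 227.3 313.6 [0.43400003 0.21840524 0.        ] [0.43400643 0.22100897 0.01      ]
```

View pics/w3.png

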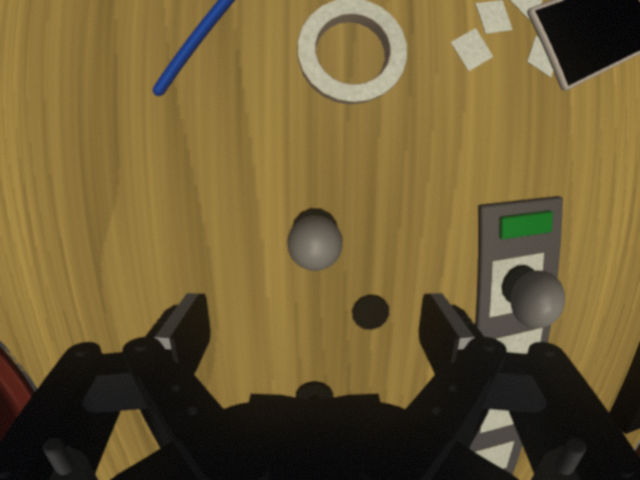

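The 44 mm marker stands centred on the pad by the green tab (540, 298). The 36 mm ball is at (315, 243), between the fingers.

Call:
{"api": "drive_tool", "payload": {"rows": [[[0,0,0,3,0],[0,0,0,4,0],[0,0,0,3,0],[0,0,0,0.8,0],[0,0,0,0,0],[0,0,0,0,0],[255,0,0,0,0],[255,0,0,0,0]]]}}

```text
clock: 10.35
eef_pos: [0.4351, 0.2172, 0.186]
tcp_rot: [179.8, -0.1, 90.0]
force: [0.2, 0.5, -1.0]
opening: 0.693
gripper_force: 0.0
```

Call:
{"api": "drive_tool", "payload": {"rows": [[[255,0,0,0,0],[255,0,0,0,0],[255,0,0,0,0],[255,0,0,0,0],[255,0,0,0,0],[255,0,0,0,0],[255,0,0,0,0],[255,0,0,0,0]]]}}

```text
clock: 11.15
eef_pos: [0.4346, 0.2171, 0.1852]
tcp_rot: [179.9, -0.0, 90.0]
force: [-2.1, -0.5, 5.4]
opening: 0.401
gripper_force: 29.6
```

Call:
{"api": "drive_tool", "payload": {"rows": [[[255,0,0,-2,0],[255,0,0,-4,0],[255,0,0,-4,0],[255,-1,1.8,0,0],[255,-2.2,3.5,0,0],[255,-2.2,3.5,0,0],[255,-2.2,3.5,0,0],[255,-2.2,3.5,0,0]]]}}

```text
clock: 11.95
eef_pos: [0.5932, 0.1179, 0.2836]
tcp_rot: [-180.0, -0.0, 90.0]
force: [0.4, 1.5, 0.2]
opening: 0.408
gripper_force: 30.1
```

Call:
{"api": "drive_tool", "payload": {"rows": [[[255,-1.8,2.6,0,0],[255,0,0,0,0],[255,0,0,0,0],[255,0,0,3,0],[255,0,0,3,0],[255,0,0,0,0]]]}}

```text
clock: 12.55
eef_pos: [0.6147, 0.1017, 0.2188]
tcp_rot: [-179.4, 0.0, 90.1]
force: [-0.8, 0.6, -1.4]
opening: 0.4
gripper_force: 30.1
```

Call:
{"api": "drive_tool", "payload": {"rows": [[[255,0,0.25,1,0],[255,0,0,0.6,0],[255,0,0,0.3,0],[255,0,0,0,0],[255,0,0,0,0],[255,0,0,0,0]]]}}

```text
clock: 13.15
eef_pos: [0.621, 0.1009, 0.206]
tcp_rot: [179.9, -0.0, 90.0]
force: [-0.8, -0.9, -1.0]
opening: 0.4
gripper_force: 30.1
```

Call:
{"api": "drive_tool", "payload": {"rows": [[[255,0.05,-0.2,0.5,0],[255,0,0,0.4,0],[255,0,0,0.15,0],[255,0,0,0,0],[255,0,0,0,0],[255,0,0,0,0]]]}}

```text
clock: 13.75
eef_pos: [0.6187, 0.1014, 0.1953]
tcp_rot: [-180.0, 0.0, 90.0]
force: [-2.2, 0.4, 4.9]
opening: 0.401
gripper_force: 30.5
```

Call:
{"api": "drive_tool", "payload": {"rows": [[[100,0,0,0,0],[60,0,0,0,0],[0,0,0,0,0],[0,0,0,0,0],[0,0,0,0,0],[0,0,0,-2,0],[0,0,0,-4,0],[0,0,0,-3,0]]]}}

```text
clock: 14.55
eef_pos: [0.6188, 0.1014, 0.2862]
tcp_rot: [180.0, -0.0, 90.0]
force: [0.1, -0.5, 0.2]
opening: 1.003
gripper_force: 0.0
```

Call:
{"api": "drive_tool", "payload": {"rows": [[[0,-0.7,-3,0,0],[0,-0.8,-4,0,0],[0,-0.8,-4,0,0],[0,-0.7,-4,0,0],[0,-0.7,-3.5,0,0],[0,0,0,0,0],[0,0,0,0,0],[0,0,0,0,0]]]}}

```text
clock: 15.35
eef_pos: [0.4345, 0.0644, 0.2855]
tcp_rot: [179.9, -0.0, 90.0]
force: [1.0, 0.6, 0.8]
opening: 0.996
gripper_force: 0.0
```

Run:
```python
from h import *
s=sense();print(s["clock"],s["eef_pos"],s["tcp_rot"],s["opening"],s["gripper_force"])
p=snapshot("wrist");save(p,"w4.png")
for q in landmark_of(p,"marker_36")[:4]:
    r,c=q["pixel"];print(q["conf"],r,c,at(p,c,r,0,True),at(p,c,r,0.01,True))
```

```text
15.35 [0.43451502 0.06440234 0.2854656 ] [ 1.79904052e+02 -2.88700564e-04  8.99923468e+01] 0.9960699113188701 0.0
0.9 187.5 551.7 [0.62448447 0.10131996 0.        ] [0.6170068 0.1025933 0.01     ]
0.86 91.7 539.5 [0.60692021 0.17552201 0.        ] [0.60013502 0.17386988 0.01      ]
0.64 230.5 313.2 [0.43445656 0.06521776 0.        ] [0.43447088 0.06791445 0.01      ]
0.6 405.1 338.3 [ 0.45661161 -0.09514204  0.        ] [ 0.45575245 -0.08612306  0.01      ]
```

View pics/w4.png

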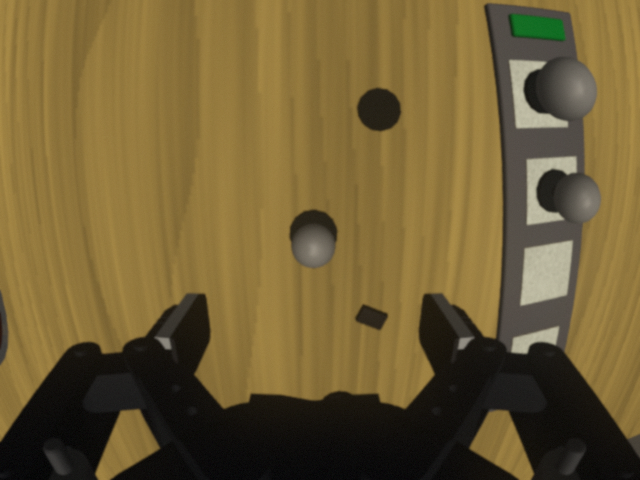

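The 44 and 36 mm markers stand on the two pads nearest green, at (550, 90) and (555, 190). The 28 mm ball is centred at (313, 245).

Call:
{"api": "drive_tool", "payload": {"rows": [[[0,0,-0.1,3,0],[0,0,0,4,0],[0,0,0,2,0],[0,0,0,0.9,0],[0,0,0,0,0],[0,0,0,0,0],[255,0,0,0,0],[255,0,0,0,0]]]}}

```text
clock: 16.25
eef_pos: [0.4335, 0.0644, 0.1871]
tcp_rot: [179.8, 0.0, 90.0]
force: [-0.4, 0.0, -0.9]
opening: 0.69
gripper_force: 0.0
```

Call:
{"api": "drive_tool", "payload": {"rows": [[[255,0,0,0,0],[255,0,0,0,0],[255,0,0,0,0],[255,0,0,0,0],[255,0,0,0,0],[255,0,0,0,0],[255,0,0,0,0],[255,0,0,0,0]]]}}

```text
clock: 17.05
eef_pos: [0.433, 0.0644, 0.1862]
tcp_rot: [180.0, 0.0, 90.0]
force: [-0.1, 1.1, 5.1]
opening: 0.305
gripper_force: 29.5
```

Call:
{"api": "drive_tool", "payload": {"rows": [[[255,0,0,-2,0],[255,0,0,-4,0],[255,0,0,-4,0],[255,-0.4,2.5,0,0],[255,-0.7,4,0,0],[255,-0.7,4,0,0],[255,-0.7,4,0,0],[255,-0.6,3,0,0]]]}}

```text
clock: 17.85
eef_pos: [0.6094, 0.0329, 0.2847]
tcp_rot: [-180.0, 0.0, 90.0]
force: [-1.2, 0.7, -0.1]
opening: 0.305
gripper_force: 29.7
```

Call:
{"api": "drive_tool", "payload": {"rows": [[[255,0,1.8,0,0],[255,0,0,0,0],[255,0,0,2,0],[255,0,0,3,0],[255,0,0,2,0],[255,0,0,1,0],[255,0,0,0,0],[255,0,0,0,0]]]}}

```text
clock: 18.65
eef_pos: [0.6257, 0.0335, 0.2064]
tcp_rot: [180.0, 0.0, 90.0]
force: [0.1, -1.4, -1.0]
opening: 0.306
gripper_force: 29.8
```

Call:
{"api": "drive_tool", "payload": {"rows": [[[255,0,0,0.5,0],[255,0,0,0.4,0],[255,0,0,0.15,0],[255,0,0,0,0],[255,0,0,0,0],[255,0,0,0,0]]]}}

```text
clock: 19.25
eef_pos: [0.6261, 0.0333, 0.1963]
tcp_rot: [179.9, 0.0, 90.0]
force: [-1.7, 0.2, 5.8]
opening: 0.308
gripper_force: 30.1
```

Call:
{"api": "drive_tool", "payload": {"rows": [[[120,0,0,0,0],[60,0,0,0,0],[0,0,0,0,0],[0,0,0,0,0],[0,0,0,0,0],[0,0,0,-2,0],[0,0,0,-4,0],[0,0,0,-3,0]]]}}

```text
clock: 20.05
eef_pos: [0.6258, 0.0334, 0.2867]
tcp_rot: [180.0, 0.0, 90.0]
force: [0.4, -0.4, 0.4]
opening: 1.001
gripper_force: 0.0
```

Call:
{"api": "drive_tool", "payload": {"rows": [[[0,-2,-3,0,0],[0,-2.7,-3.5,0,0],[0,-2.7,-3.5,0,0],[0,-2.7,-3.5,0,0],[0,-2.7,-3.4,0,0],[0,0,0,0,0],[0,0,0,0,0],[0,0,0,0,0]]]}}

```text
clock: 20.85
eef_pos: [0.4573, -0.0944, 0.2857]
tcp_rot: [179.9, 0.0, 90.0]
force: [0.6, 0.3, -0.6]
opening: 1.005
gripper_force: 0.0
```

Run:
```python
from h import *
s=sense();print(s["clock"],s["eef_pos"],s["tcp_rot"],s["opening"],s["gripper_force"])
p=snapshot("wrist");save(p,"w5.png")
for q in landmark_of(p,"marker_36")[:4]:
    r,c=q["pixel"];print(q["conf"],r,c,at(p,c,r,0,True),at(p,c,r,0.01,True))
for q in landmark_of(p,"pad_a")[:4]:
    r,c=q["pixel"];print("pad",q["conf"],r,c,at(p,c,r,0.008,True))
```

```text
20.85 [ 0.45726142 -0.09439049  0.28566024] [1.79937252e+02 3.58269690e-03 9.00170989e+01] 1.0051148395341398 0.0
0.91 70.6 544.6 [0.63466379 0.03448549 0.        ] [0.62768437 0.03213431 0.01      ]
0.6 228.7 312.8 [ 0.45673969 -0.09233772  0.        ] [ 0.45677042 -0.0896921   0.01      ]
pad 0.96 178.2 545.6 [ 0.63401854 -0.04956355  0.008     ]
pad 0.63 73.5 541.6 [0.62614711 0.0298384  0.008     ]
```

View pics/w5.png

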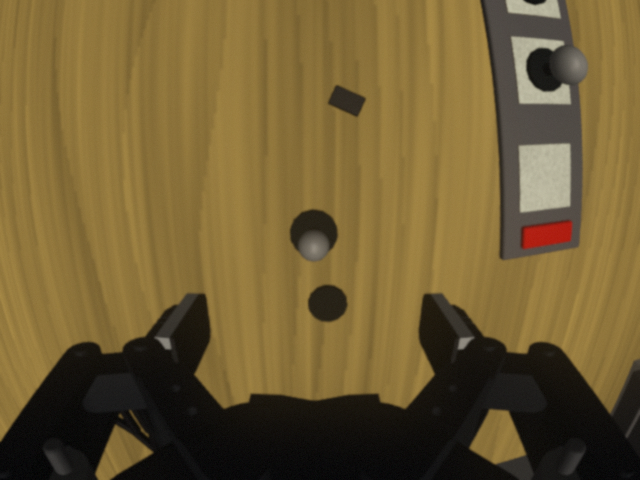

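The 28 mm marker stands on pad 2 (548, 68). The 20 mm ball is centred at (313, 246), and the last free pad is at (545, 178).

Call:
{"api": "drive_tool", "payload": {"rows": [[[0,0.1,0,3,0],[0,0,0,4,0],[0,0,0,2,0],[0,0,0,0.9,0],[0,0,0,0,0],[0,0,0,0,0],[255,0,0,0,0],[255,0,0,0,0]]]}}

```text
clock: 21.8
eef_pos: [0.4574, -0.0938, 0.1877]
tcp_rot: [179.8, 0.1, 90.0]
force: [-0.7, 0.1, 0.4]
opening: 0.694
gripper_force: 0.0
```

Call:
{"api": "drive_tool", "payload": {"rows": [[[255,0,0,0,0],[255,0,0,0,0],[255,0,0,0,0],[255,0,0,0,0],[255,0,0,0,0],[255,0,0,0,0],[255,0,0,0,0],[255,0,0,0,0]]]}}

```text
clock: 22.6
eef_pos: [0.4569, -0.0937, 0.1865]
tcp_rot: [180.0, 0.0, 90.0]
force: [-0.6, -0.8, 4.1]
opening: 0.204
gripper_force: 29.4
```

Call:
{"api": "drive_tool", "payload": {"rows": [[[255,0,0,-2,0],[255,0,0,-4,0],[255,0,0,-4,0],[255,0.6,2.5,0,0],[255,1,4,0,0],[255,1,4,0,0],[255,1,4,0,0],[255,1,3.1,0,0]]]}}

```text
clock: 23.4
eef_pos: [0.6343, -0.047, 0.285]
tcp_rot: [-180.0, -0.0, 90.0]
force: [0.7, 0.3, -1.1]
opening: 0.207
gripper_force: 29.4
```

Call:
{"api": "drive_tool", "payload": {"rows": [[[255,0,0,0,0],[255,0,0,0,0],[255,0,0,2,0],[255,0,0,3,0],[255,0,0,2,0],[255,0,0,1,0],[255,0,0,0,0],[255,0,0,0,0]]]}}

```text
clock: 24.2
eef_pos: [0.6326, -0.0479, 0.2071]
tcp_rot: [179.9, 0.0, 90.0]
force: [0.5, -0.8, -0.7]
opening: 0.212
gripper_force: 29.5
```

Call:
{"api": "drive_tool", "payload": {"rows": [[[255,0,0,0.5,0],[255,0,0,0.4,0],[255,0,0,0.15,0],[255,0,0,0,0],[255,0,0,0,0],[255,0,0,0,0]]]}}

```text
clock: 24.8
eef_pos: [0.6331, -0.0476, 0.1966]
tcp_rot: [179.9, 0.0, 90.0]
force: [-0.6, -0.4, 4.4]
opening: 0.202
gripper_force: 29.8
```

Call:
{"api": "drive_tool", "payload": {"rows": [[[150,0,0,0,0],[80,0,0,0,0],[0,0,0,0,0],[0,0,0,0,0],[0,0,0,0,0],[0,0,0,-2,0],[0,0,0,-4,0],[0,0,0,-4,0]]]}}

```text
clock: 25.6
eef_pos: [0.6321, -0.0475, 0.2955]
tcp_rot: [-179.8, -0.0, 90.0]
force: [0.9, 0.4, -0.0]
opening: 1.001
gripper_force: 0.0
```

Call:
{"api": "drive_tool", "payload": {"rows": [[[0,-4,-2,-2,0],[0,-4,-2,-2,0],[0,-4,-2,0,0],[0,-4,-2,0,0],[0,-4,-2,0,0],[0,-4,-2,0,0],[0,0,0,0,0],[0,0,0,0,0]]]}}

```text
clock: 26.4
eef_pos: [0.5122, -0.2884, 0.3356]
tcp_rot: [180.0, -0.0, 89.9]
force: [-0.1, 0.4, 0.2]
opening: 0.999
gripper_force: 0.0
```

Run:
```python
from h import *
for n in("top","scene"):
    p=snapshot(n);save(p,n+"9.png")
    for o,z in(("marker_20",.01),):
        for q in landmark_of(p,o)[:5]:
            r,c=q["pixel"];print(n,q["conf"],at(p,c,r,z).round(4)[:2])
```

```text
top 0.95 [ 0.6319 -0.0488]
top 0.85 [0.6259 0.0332]
top 0.83 [0.6162 0.1015]
top 0.65 [0.6041 0.1713]
top 0.18 [0.6012 0.1728]
scene 0.96 [ 0.6311 -0.051 ]
scene 0.69 [0.6181 0.099 ]
scene 0.67 [0.6258 0.034 ]
scene 0.62 [0.6032 0.1769]
```

View pics/scene9.png

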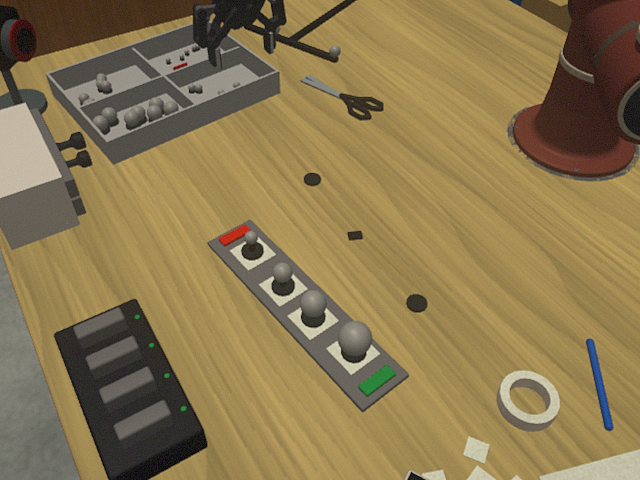

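View pics/top9.png

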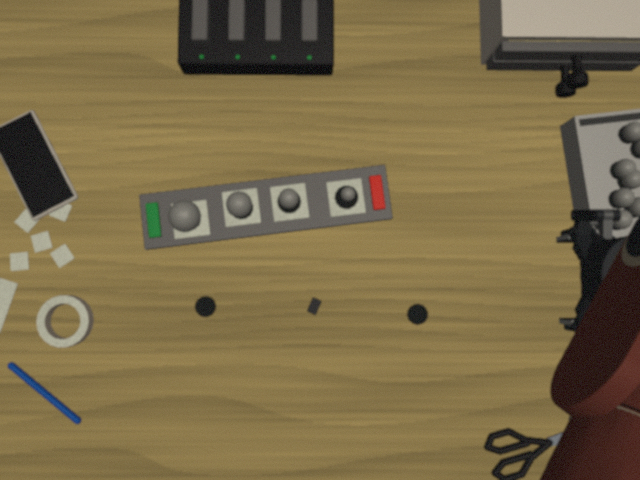

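All four stand upright and centred on their pads, growing from red (252, 245) to green (354, 340), and the gripper is clear of them.

```bash
python3 -c "
from plant import *
print(close_job())"
```

```text
the job is handed in; nothing more can be done
None
```

The four markers stand upright on their pads in size order, smallest by the red tab and largest by the green. All are released, and the job was handed in at about 27 s of the 85 s limit; no verdict came back.

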